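# Hang a lift-off door on the little cabinet

### The arm

A 6-joint arm with a two-finger parallel gripper is mounted at the origin on the work surface; the furniture and walls round the work are solid. World frame = base frame: x ahead of the robot, y to its left, z up, the work surface at z = 0. Lengths are in m, angles in rad, forces in N, time in s.
With the tool pointing down it reaches from about 0.35 to 0.725 m from the base axis. Payload 4.3 kg.
Tool frame: the origin (TCP) lies between the finger pads; the fingertips stand bot.finger_overhang ahead of it and the grasp point (between the pads) lies 2 mm behind it (bot.finger_overhang is the distance from the TCP to the fingertips, in m); z points along the fingers, y is the line along which they close (so a half turn about z gives the same grasp; the last joint's range is limited). The gripper opens to 85 mm and grips with 20 to 120 N. Pads are 22 mm wide; open, the fingers measure 114 mm over their backs; the gripper's body (76 mm by 85 mm) begins 54 mm behind the grasp point. The pads swing forward as they close: fully open they stand 13 mm farther back than shut.
Start: joints at [1.196, 0.377, 0.081, 1.274, 0, 1.46], TCP at [0.15, 0.555, 0.248] pointing down, gripper open.
Joint ranges: [-2.72, 2.72], [-0.84, 1.66], [-1.02, 1.22], [-1.77, 2.12], [-1.37, 1.28], [-3.14, 3.14]. Speed limits (rad/s): [2.57, 2.57, 3.14, 3.14, 3.14, 3.14].

### API

Orientations are given as a unit quaternion [w, x, y, z].
In Python, from station import bot gives the robot as it stands.
- The arm moves only by the tool play_rows, never from a script. Its argument "plan" is a list that holds one entry, the list of rows, each a list of 5 numbers: the opening, from -1 (shut) to 1 (fully open), then the shift along the tool's x, y, z in m, then the turn about the tool's z in rad. A call has 1 to 8 rows; each row shifts and turns the commanded pose from where the row before left it, along the tool's axes as they then stand; what a row does not reach is not made up. A row lasts 1/10 s, in which the tool goes at most 50 mm and 8.59 degrees, less where a joint would pass 70% of its speed; a pose out of reach is approached as far as the arm can. A call with a gripper value outside its range is refused whole. The fingers move at their own pace and stop on an object; "grip_force" is the grip in N (left out, the last holds). Time passes only in rows, so rows that do not move let the fingers close. It gives the time, the measured TCP pose, the force, the opening and the grip force at its end, in the units of the state.
- bot.state(): the state, without advancing time (a new reading comes with each control period).
- bot.get_image(name): name is "side" or "top"; returns (picture, depth): 400x640x3 uint8, blue, green, red; 400x640 float32, m along the optical axis (not along the pixel's ray), 0 where there is no reading.
- bot.camera_params(name): a dict with "fx", "fy", "cx", "cy" (pixels), "view" (4x4, takes a point from world to camera coordinates). Camera axes: x right, y up, looking along -z (the intrinsics and any distortion apply to the point x, -y, -z); pixel columns grow to the right and rows downward; lengths in m; the calibration is good to about 2 mm. A picture is of the moment at which its call begins. camera_params takes no time and is no camera call.
- bot.hand_in(): hands the job in; it is judged then, once.
Trained networks look in the newest picture that a camera, given by its name, has taken for a name from the list of things; names that differ only in an ending like _2 or _b are one class to them, and where a whole thing is asked for, a point or a joint stands for the part that bears it (a point fixed in the world has none). Each returns a list of dicts, best first, with "score" (0 to 1); they miss things now and then, are a little off and sometimes report something else, mostly with a low value. They report only what shows in the picture. A call takes as long as a camera call.
- bot.look_for(camera, thing): "xy" ([column, row] as shares, 0 to 1, of the picture: columns of its width, rows of its height, amid what is visible of it).
- bot.outline_of(camera, thing): "pixels" (400x640 bool, what is visible of it) and "xy" ([column, row] as shares, 0 to 1, of the picture: columns of its width, rows of its height, amid what is visible of it).
The state is a dict: "time_s": time; "qpos": joint angles; "dq": joint speeds; "effort": joint torques, N m; "tool_pos": TCP position; "tcp_rot": TCP orientation; "wrist_force": force on the tool from outside, world axes, zero at the start; "wrist_torque": the same for the moment, N m; "grip_width": finger opening in m; "grip_force": force on a finger pad.
Only numpy, scipy, OpenCV 4.12 (cv2) and the standard library are available. Lean on these libraries where they do the work, as an engineer would, in place of code of your own. Each camera call takes 0.05 s, during which the arm holds its last target. There are 200 camera calls.

### The job

Hang the lift-off door on the little plywood cabinet: take the door with the two steel hinge eyes out of the stand, lower both eyes together fully down on to the cabinet's two upright pintles, and let go of it. It may stay open at any angle. Leave the plain panel standing where it is in the stand.

Things in the scene. Friction and masses are not known exactly. Their poses are not given: they have to be found in the camera images.
- door: Loose plywood door upright in a slot of the stand: 150 long (x) x 18 thick (y) x 190 high (z), 0.35 kg. Origin: centre of the panel's underside, z up. Two dark steel hinge eyes stick out beyond its +x edge, away from the robot, one above the other. Small brass knob 28 mm off its +y side at x -58, z 100. Grip the bare top edge across the 18 mm at x = 0 to 20 (balance near x = 3).
- panel: Loose plain plywood panel, 150 x 18 x only 110 high, without hinge eyes or knob, frame as the door's (origin: centre of its underside), standing parallel to it in the stand's other slot, 96 mm away centre to centre. Either may stand in either slot. Leave it alone.
- stand: Low fixed wooden stand with two slots along its x. Origin: centre between the slots, on the bench. Door and panel rest 12 mm above the bench; slot walls reach 57 mm above it, with 2.5 mm play each side. The panel's top is 122 mm above the bench: lift the door straight up by 130 mm so that it passes over the panel, and keep it clear of the cabinet on the way.
- cabinet: Fixed plywood cabinet, 100 deep (x) x 190 wide (y) x 210 high; open front faces its -x, to the robot. Origin: centre of its underside. Two brackets at its left front edge carry two upright pintles, one above the other, at x -78, y +79. Hang the door wide open (door +x along cabinet +x): the gripper is clear; with the door closed the fingers would hit the cabinet.
- pintle_low (a point): Foot of the lower pintle: centre of the flat round shoulder (32 across), 40 mm above the bench, on which the lower eye comes to rest. The steel pin rises 26 mm above it, 17 across at the foot, tapering over its upper 16 mm to a 6 mm tip. Axes as cabinet.
- pintle_top (a point): The same for the upper pintle: shoulder 150 mm above the bench, same pin. Its bracket reaches down to 140 mm above the bench, so the lower eye must come in below it sideways, from the cabinet's front, with the door 26 to 80 mm above its hung height (50 is good), and then be lowered.
- eye_low (a point): Centre of the mouth (underside) of the door's lower eye, an open tube 20 high, bore 22, mouth flared to 31 (38 outside), facing down. At x 98, y 0, z 25 mm in the door's frame; axes as door. When the door is fully home it meets pintle_low and the door's underside is 15 mm above the bench.
- eye_top (a point): The same for the door's upper eye: x 98, y 0, z 135 mm in the door's frame. Meets pintle_top when home.

How it is judged:
By the outcome, as a careful person would: the job done as asked, in the order asked, and still so for the second after the job is handed in, with the robot touching nothing.
It also fails if it takes over 48 s, if anything falls off the work surface, if the arm or the gripper's body presses on something with over 40 N, if the wrist force passes 120 N, or if a joint passes its speed limit or range.

## Working session

There is one attempt and no reset: what is moved stays moved. The work goes in short steps, Python scripts to look and compute and a tool call to move; the robot and the scene stay as the last step left them, time stands still between calls to the robot, and variables do not carry over. Pictures are saved under pics/ and viewed, at most 10 in all, crops included, and the job is handed in when it is done.

Besides the shell and the picture viewer there is one more tool, called after "Emit:" as a command line: name --argument value ..., lists and objects as JSON in quotes. play_rows: Moves the arm, as the interface text tells. Its arguments: {"type":"object","properties":{"plan":{"type":"array","items":{"type":"array","items":{"type":"array","items":{"type":"number"}}}},"grip_force":{"type":"number"}},"required":["plan"]}

```bash
mkdir -p pics; ls
cat > h.py <<'E'
import numpy as np, cv2
from station import bot
def cloud(name, depth):
    c=bot.camera_params(name); V=np.array(c["view"]); 
    v,u=np.mgrid[0:400,0:640]; d=depth
    dist=c.get("dist",None)
    P=np.stack([(u-c["cx"])/c["fx"]*d, -(v-c["cy"])/c["fy"]*d, -d, np.ones_like(d)],-1)
    W=P@np.linalg.inv(V).T
    return W[...,:3]
E
python3 - <<'E'
from h import *
print(bot.state(), bot.finger_overhang)
for n in ("side","top"):
    im,d=bot.get_image(n); cv2.imwrite(f"pics/{n}0.png",im); np.save(f"{n}.npy",d)
    c=bot.camera_params(n); print(n,{k:v for k,v in c.items()})
    W=cloud(n,d)
    for t in ("door","panel","cabinet","stand","pintle_low","pintle_top","eye_low","eye_top"):
        for r in bot.look_for(n,t)[:2]:
            u,v=int(r["xy"][0]*640),int(r["xy"][1]*400)
            print(n,t,round(r["score"],2),u,v,W[v,u].round(3))
E
```

```text
pics
{'time_s': 0.0, 'qpos': array([1.19565102e+00, 3.78089250e-01, 7.96401499e-02, 1.27439240e+00,
       2.00850317e-05, 1.46050214e+00]), 'dq': array([-0.00160613, -0.000628  ,  0.00061053, -0.00082623, -0.00054805,
       -0.0011489 ]), 'effort': array([ 8.10616120e-05, -4.63603020e+01,  2.69876969e+01,  2.08861398e-02,
        9.54054303e-05,  8.95759541e-06]), 'tool_pos': array([0.15027486, 0.55438186, 0.2473514 ]), 'tcp_rot': array([-2.55519729e-04,  1.32038790e-01,  9.91244022e-01, -9.90196784e-04]), 'wrist_force': array([-0.44846037,  0.37735161,  1.11261505]), 'wrist_torque': array([-0.01036163, -0.02017843,  0.01537354]), 'grip_force': 0.0, 'grip_width': 0.0854085588380911} 0.017
side {'fx': 443.43793010898014, 'fy': 443.43793010898014, 'cx': 316.9388279864445, 'cy': 201.22184693299656, 'view': array([[-0.23535542,  0.97171757,  0.01930805,  0.19398536],
       [-0.71720368, -0.1870493 ,  0.67129087,  0.31560654],
       [ 0.65591669,  0.14414414,  0.74094248, -1.73096457],
       [ 0.        ,  0.        ,  0.        ,  1.        ]])}
side panel 0.57 249 180 [ 0.517 -0.29
[... 420 characters left out ...]
'fy': 454.1936099936221, 'cx': 319.2509635485863, 'cy': 194.25098062464218, 'view': array([[ 0.02906548, -0.99954704, -0.0078044 , -0.06113816],
       [ 0.98495572,  0.02730888,  0.17063546, -0.56320239],
       [-0.17034504, -0.01264659,  0.98530332, -1.39302341],
       [ 0.        ,  0.        ,  0.        ,  1.        ]])}
top door 0.65 423 188 [ 0.57  -0.346  0.174]
top panel 0.88 402 219 [ 0.485 -0.295  0.116]
top panel 0.66 422 190 [ 0.568 -0.348  0.151]
top cabinet 0.75 262 170 [0.602 0.117 0.211]
top stand 0.73 407 214 [ 0.514 -0.33   0.01 ]
top pintle_top 0.82 260 166 [0.613 0.123 0.213]
top eye_low 0.9 421 188 [ 0.573 -0.344  0.157]
top eye_top 0.82 423 192 [ 0.564 -0.353  0.143]
```

Run:
```python
import cv2
a=cv2.imread("pics/side0.png")[80:330,130:530]; b=cv2.imread("pics/top0.png")[80:300,180:580]
cv2.imwrite("pics/sc.png",cv2.resize(a,None,fx=2,fy=2,interpolation=2)); cv2.imwrite("pics/tc.png",cv2.resize(b,None,fx=2,fy=2,interpolation=2))
```

```text
(no output)
```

View pics/sc.png

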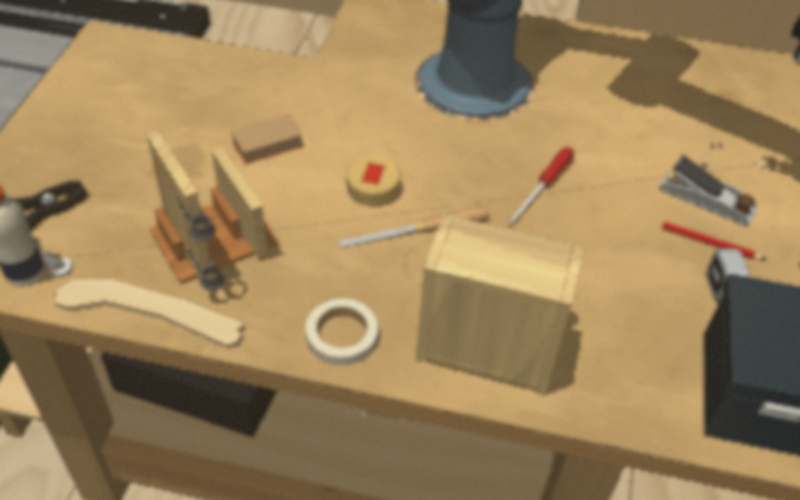

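View pics/tc.png

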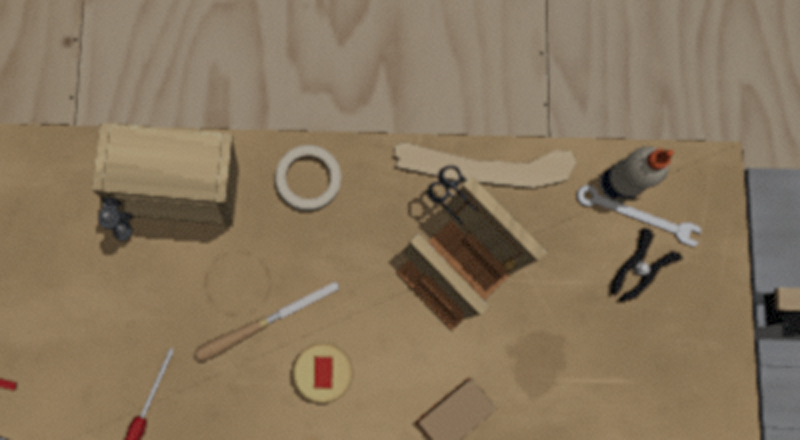

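The side view shows the door with its dark eyes at crop (205,230)–(210,275), the panel to its right, and the cabinet at (500,300). In the top view the door's top edge runs from (545,255) to (460,180) with the eyes at its upper-left end. The pintles are at (110,215) and (122,232).

Run:
```python
from h import *
def rect(P,n):
    r=cv2.minAreaRect((P[:,:2]*1000).astype(np.float32)); print(n,len(P),"z",np.median(P[:,2]).round(4),"c",np.round(r[0],1),"size",np.round(r[1],1),"ang",round(r[2],2))
    m=P[:,:2].mean(0); w,v=np.linalg.eigh(np.cov(P[:,:2].T)); a=np.degrees(np.arctan2(v[1,1],v[0,1])); print("   pca mean",m.round(4),"ang",a.round(2), "thick proj", np.percentile((P[:,:2]-m)@v[:,0],[1,99]).round(4), "long",np.percentile((P[:,:2]-m)@v[:,1],[0,1,99,100]).round(4))
Ws={n:cloud(n,np.load(n+".npy")).reshape(-1,3) for n in("side","top")}
for n,W in Ws.items():
    sel=lambda x0,x1,y0,y1,z0,z1: W[(W[:,0]>x0)&(W[:,0]<x1)&(W[:,1]>y0)&(W[:,1]<y1)&(W[:,2]>z0)&(W[:,2]<z1)]
    rect(sel(.35,.7,-.5,-.2,.193,.215),n+" doortop")
    rect(sel(.35,.7,-.5,-.15,.114,.13),n+" paneltop")
    rect(sel(.5,.8,0,.25,.203,.22),n+" cabtop")
    print(n,"bench",np.median(sel(.3,.45,-.1,.1,-.03,.03)[:,2]))
    im=cv2.imread(f"pics/{n}0.png").reshape(-1,3).astype(int)
    g=(im.max(1)-im.min(1)<30)&(im.max(1)<150)
    for nm,b in (("eyes",(.4,.75,-.45,-.2)),("pintles",(.45,.65,.1,.3))):
        m=g&(W[:,0]>b[0])&(W[:,0]<b[1])&(W[:,1]>b[2])&(W[:,1]<b[3])&(W[:,2]>.03)&(W[:,2]<.2)
        Q=W[m]
        for z in np.arange(.03,.2,.02):
            q=Q[(Q[:,2]>=z)&(Q[:,2]<z+.02)]
            if len(q)>3: print(n,nm,round(z,3),len(q),q.mean(0).round(4),q.min(0).round(3),q.max(0).round(3))
```

```text
side doortop 259 z 0.201 c [ 563.4 -368.7] size [153.3  19. ] ang 43.94
   pca mean [ 0.5667 -0.3657] ang -135.61 thick proj [-0.0095  0.0087] long [-0.0721 -0.0715  0.0783  0.081 ]
side paneltop 275 z 0.1211 c [ 525.9 -338.1] size [152.8 115.5] ang 44.13
   pca mean [ 0.5073 -0.3126] ang 50.0 thick proj [-0.0932  0.0306] long [-0.0795 -0.0775  0.0723  0.073 ]
side cabtop 2234 z 0.2094 c [631.2 120.5] size [189.9 104.3] ang 86.31
   pca mean [0.6343 0.122 ] ang 85.98 thick proj [-0.047   0.0526] long [-0.0966 -0.0942  0.0914  0.0933]
side bench 0.00020403753344022668
side eyes 0.03 49 [ 0.6359 -0.2946  0.0438] [ 0.61  -0.32   0.034] [ 0.65 -0.28  0.05]
side eyes 0.05 50 [ 0.6322 -0.3003  0.0543] [ 0.612 -0.32   0.05 ] [ 0.65  -0.286  0.06 ]
side eyes 0.13 15 [ 0.6379 -0.3012  0.1456] [ 0.61  -0.316  0.13 ] [ 0.648 -0.284  0.15 ]
side eyes 0.15 106 [ 0.6347 -0.3004  0.1601] [ 0.61  -0.332  0.15 ] [ 0.652 -0.283  0.17 ]
top doortop 364 z 0.2007 c [ 562.3 -366.7] size [148.8  19.5] ang 44.12
   pca mean [ 0.5612 -0.3665] ang -135.83 thick proj [-0.0086  0.0097] long [-0.0751 -0.0737  0.
[... 1092 characters left out ...]
 0.17 ] [ 0.637 -0.286  0.19 ]
top eyes 0.19 22 [ 0.5525 -0.364   0.1934] [ 0.507 -0.408  0.19 ] [ 0.603 -0.314  0.198]
top pintles 0.03 108 [0.571  0.1924 0.0382] [0.541 0.101 0.03 ] [0.608 0.222 0.05 ]
top pintles 0.05 32 [0.5702 0.2036 0.0563] [0.549 0.192 0.05 ] [0.603 0.212 0.067]
top pintles 0.11 26 [0.5925 0.1615 0.1184] [0.587 0.102 0.111] [0.598 0.206 0.13 ]
top pintles 0.13 66 [0.5639 0.2042 0.1463] [0.541 0.192 0.131] [0.596 0.221 0.15 ]
top pintles 0.15 77 [0.5654 0.2041 0.1581] [0.544 0.191 0.15 ] [0.59  0.22  0.169]
top pintles 0.17 11 [0.5701 0.2076 0.176 ] [0.554 0.204 0.172] [0.587 0.214 0.186]
top pintles 0.19 5 [0.5838 0.1895 0.1967] [0.578 0.112 0.193] [0.586 0.213 0.199]
```

Door yaw is 44.1° with its centre at (0.563, −0.3675). The predicted eye is (0.633, −0.300), and the seen one is (0.635, −0.300). Cabinet yaw is −3.7°, which puts the pintle at about (0.558, 0.205), also matching the picture. First I turn the tool.

Emit:
play_rows --plan '[[[1,0,0,-0.002,-0.148],[1,0,0,-0.002,-0.148],[1,0,0,-0.002,-0.148],[1,0,0,-0.002,-0.148],[1,0,0,-0.002,-0.148],[1,0,0,-0.002,-0.148],[1,0,0,-0.002,-0.148]]]' --grip_force 80

```text
time_s: 1.6
tool_pos: [0.1505, 0.555, 0.2624]
tcp_rot: [0.0, -0.379, 0.925, 0.0]
wrist_force: [-0.6, 0.6, -0.1]
grip_width: 0.0855
grip_force: 0.0
```

Emit:
play_rows --plan '[[[1,0.0142,-0.0395,0,0],[1,0.0142,-0.0395,0,0],[1,0.0142,-0.0395,0,0],[1,0.0142,-0.0395,0,0],[1,0.0142,-0.0395,0,0],[1,0.0142,-0.0395,0,0],[1,0.0142,-0.0395,0,0],[1,0.0142,-0.0395,0,0]]]'

```text
time_s: 2.4
tool_pos: [0.2897, 0.2477, 0.2626]
tcp_rot: [0.001, -0.376, 0.926, 0.0]
wrist_force: [-0.1, 0.5, 0.1]
grip_width: 0.085
grip_force: 0.0
```

Emit:
play_rows --plan '[[[1,0.0142,-0.0395,0,0],[1,0.0142,-0.0395,0,0],[1,0.0142,-0.0395,0,0],[1,0.0142,-0.0395,0,0],[1,0.0142,-0.0395,0,0],[1,0.0142,-0.0395,0,0],[1,0.0142,-0.0395,0,0],[1,0.0142,-0.0395,0,0]]]'

```text
time_s: 3.2
tool_pos: [0.4286, -0.0584, 0.2625]
tcp_rot: [0.0, -0.376, 0.927, -0.0]
wrist_force: [0.7, -0.3, 0.6]
grip_width: 0.0851
grip_force: 0.0
```

```bash
cat >> h.py <<'E'
from scipy.spatial.transform import Rotation as R
def to(x,y,z,yawdeg):
    """remaining move in tool axes; yawdeg = desired world angle of tool x"""
    s=bot.state(); q=np.array(s["tcp_rot"]); r=R.from_quat(q[[1,2,3,0]]).as_matrix()
    a=np.degrees(np.arctan2(r[1,0],r[0,0])); dt=-((yawdeg-a+180)%360-180)
    print("t",round(s["time_s"],2),"pos",s["tool_pos"].round(4),"yaw",round(a,2),"toolz",r[:,2].round(4),"F",s["wrist_force"].round(1),"w",round(s["grip_width"],4),"gf",round(s["grip_force"],1))
    print("shift",(r.T@(np.array([x,y,z])-s["tool_pos"])).round(4),"turn",np.radians(dt).round(4),"q",s["qpos"].round(2))
E
python3 -c "
from h import *
to(.5666,-.364,.26,224.1)"
```

```text
t 3.2 pos [ 0.4286 -0.0584  0.2625] yaw -135.84 toolz [ 9.e-04  1.e-04 -1.e+00] F [ 0.7 -0.3  0.6] w 0.0851 gf 0.0
shift [ 0.1139 -0.3154  0.0026] turn 0.001 q [-0.28  0.08 -0.26  1.22  0.   -1.05]
```

Emit:
play_rows --plan '[[[1,0.0142,-0.0394,0,0],[1,0.0142,-0.0394,0,0],[1,0.0142,-0.0394,0,0],[1,0.0142,-0.0394,0,0],[1,0.0142,-0.0394,0,0],[1,0.0142,-0.0394,0,0],[1,0.0142,-0.0394,0,0],[1,0.0142,-0.0394,0,0]]]'

```text
time_s: 4.0
tool_pos: [0.5668, -0.3634, 0.2623]
tcp_rot: [0.0, -0.376, 0.927, -0.0]
wrist_force: [0.2, -0.6, 0.7]
grip_width: 0.0856
grip_force: 0.0
```

Emit:
play_rows --plan '[[[1,0,0,0,0],[1,0,0,0,0]]]'

```text
time_s: 4.2
tool_pos: [0.5662, -0.3624, 0.261]
tcp_rot: [-0.0, -0.376, 0.927, 0.001]
wrist_force: [-0.3, 0.7, 0.2]
grip_width: 0.085
grip_force: 0.0
```

Run:
```python
from h import *
to(.5666,-.364,.188,224.1)
im,_=bot.get_image("side"); cv2.imwrite("pics/s1.png",cv2.resize(im[40:300,130:400],None,fx=2,fy=2))
```

```text
t 4.2 pos [ 0.5662 -0.3624  0.261 ] yaw -135.88 toolz [-0.0011  0.0014 -1.    ] F [-0.3  0.7  0.2] w 0.085 gf 0.0
shift [ 0.0009 -0.0016  0.073 ] turn 0.0004 q [-0.66  0.6   0.47  1.44  0.   -1.43]
```

View pics/s1.png

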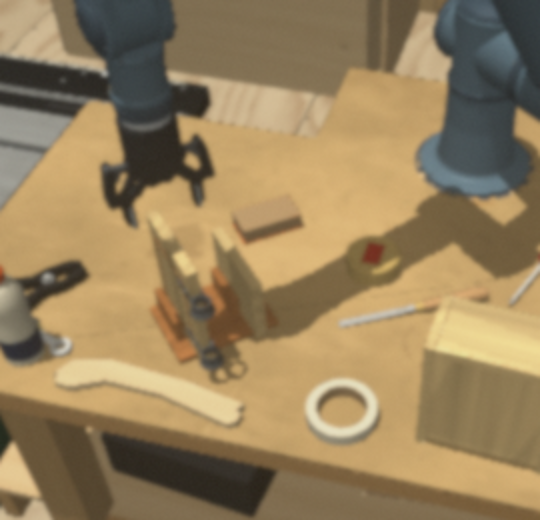

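The gripper at crop (155,160) straddles the door's top edge at (175,240), as intended. I descend and grip.

Emit:
play_rows --plan '[[[1,0.0005,-0.001,0.018,0],[1,0,0,0.018,0],[1,0,0,0.018,0],[1,0,0,0.012,0],[1,0,0,0.007,0],[1,0,0,0,0]]]'

```text
time_s: 4.85
tool_pos: [0.5661, -0.3618, 0.1888]
tcp_rot: [-0.0, -0.376, 0.926, 0.001]
wrist_force: [0.1, 0.4, -0.3]
grip_width: 0.0857
grip_force: 0.0
```

Emit:
play_rows --plan '[[[-1,0,0,0,0],[-1,0,0,0,0],[-1,0,0,0,0],[-1,0,0,0,0],[-1,0,0,0,0],[-1,0,0,0,0],[-1,0,0,0,0],[-1,0,0,0,0]]]' --grip_force 90

```text
time_s: 5.65
tool_pos: [0.5669, -0.363, 0.1898]
tcp_rot: [0.0, -0.376, 0.927, -0.0]
wrist_force: [0.2, 1.0, 4.8]
grip_width: 0.017
grip_force: 88.9
```

Gripped at 17 mm with 89 N. I lift it 130 mm straight up.

Emit:
play_rows --plan '[[[-1,0,0,-0.008,0],[-1,0,0,-0.014,0],[-1,0,0,-0.02,0],[-1,0,0,-0.022,0],[-1,0,0,-0.022,0],[-1,0,0,-0.022,0],[-1,0,0,-0.018,0],[-1,0,0,-0.008,0]]]'

```text
time_s: 6.45
tool_pos: [0.5666, -0.3629, 0.3244]
tcp_rot: [-0.0, -0.376, 0.927, -0.0]
wrist_force: [-0.3, 0.6, -5.3]
grip_width: 0.0167
grip_force: 88.2
```

Run:
```python
from h import *
to(.385,.217,.32,176.3)
im,d=bot.get_image("side"); cv2.imwrite("pics/s2.png",cv2.resize(im[40:300,130:400],None,fx=2,fy=2))
```

```text
t 6.45 pos [ 0.5666 -0.3629  0.3244] yaw -135.82 toolz [ 1.e-04 -3.e-04 -1.e+00] F [-0.3  0.6 -5.3] w 0.0167 gf 88.2
shift [-0.274   0.5424  0.0042] turn 0.8357 q [-0.66  0.62  0.67  1.62 -0.   -1.44]
```

View pics/s2.png

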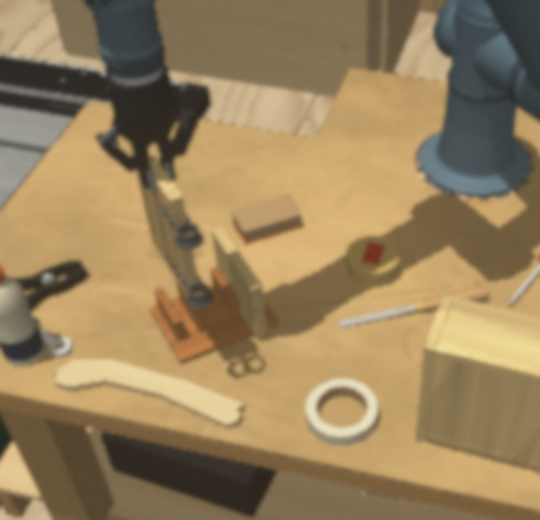

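The door is clear of the stand, with its eyes at crop (188,237) and (200,295), and the panel is still standing. I carry it over.

Emit:
play_rows --plan '[[[-1,-0.007,0.013,0,0],[-1,-0.015,0.029,0,0],[-1,-0.018,0.036,0,0],[-1,-0.018,0.036,0,0],[-1,-0.018,0.036,0,0],[-1,-0.018,0.036,0,0],[-1,-0.018,0.036,0,0],[-1,-0.018,0.036,0,0]]]'

```text
time_s: 7.3
tool_pos: [0.4784, -0.0856, 0.3221]
tcp_rot: [-0.001, -0.376, 0.927, 0.001]
wrist_force: [1.2, 1.0, -4.3]
grip_width: 0.0169
grip_force: 88.9
```

Emit:
play_rows --plan '[[[-1,-0.018,0.036,0,0],[-1,-0.018,0.036,0,0],[-1,-0.018,0.036,0,0],[-1,-0.018,0.036,0,0],[-1,-0.018,0.036,0,0],[-1,-0.018,0.036,0,0],[-1,-0.018,0.036,0,0],[-1,-0.01,0.02,0,0]]]'

```text
time_s: 8.1
tool_pos: [0.3859, 0.2047, 0.3224]
tcp_rot: [-0.001, -0.377, 0.926, 0.001]
wrist_force: [1.0, -0.7, -3.9]
grip_width: 0.0166
grip_force: 89.0
```

Emit:
play_rows --plan '[[[-1,0,0,0,0.07],[-1,0,0,0,0.13],[-1,0,0,0,0.14],[-1,0,0,0,0.14],[-1,0,0,0,0.14],[-1,0,0,0,0.13],[-1,0,0,0,0.086],[-1,0,0,0,0]]]'

```text
time_s: 8.9
tool_pos: [0.3872, 0.2023, 0.3223]
tcp_rot: [-0.001, 0.032, 0.999, -0.0]
wrist_force: [0.1, -0.4, -4.9]
grip_width: 0.0168
grip_force: 89.1
```

Run:
```python
from h import *
to(.385,.217,.24,176.3)
for n in("side","top"):
    im,d=bot.get_image(n); np.save(n+"3.npy",d); cv2.imwrite(f"pics/{n}3.png",im)
a=cv2.imread("pics/side3.png")[40:300,270:470]; b=cv2.imread("pics/top3.png")[100:300,180:380]
cv2.imwrite("pics/c3.png",np.hstack([cv2.resize(a,(400,520)),cv2.resize(b,(400,400))[:400] if 0 else cv2.resize(b,(400,520))]))
```

```text
t 8.9 pos [0.3872 0.2023 0.3223] yaw 176.3 toolz [-2.2e-03 -9.0e-04 -1.0e+00] F [ 0.1 -0.4 -4.9] w 0.0168 gf 89.1
shift [0.003  0.0146 0.0823] turn -0.0 q [ 0.34  0.09 -0.11  1.38 -0.    0.4 ]
```

View pics/c3.png

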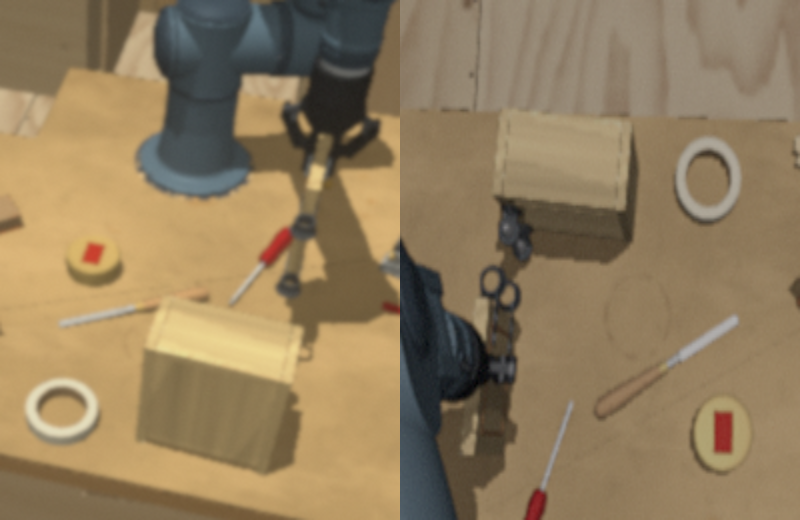

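The door is held upright in front of the cabinet, with its eyes at right-crop (493,282) and (507,297) and the pintles at (513,220)–(520,245). Next I measure the eyes and pintles in the same cameras.

```bash
cat > m.py <<'E'
from h import *
from scipy.optimize import least_squares
def fit(q):
    r=least_squares(lambda p:np.hypot(q[:,0]-p[0],q[:,1]-p[1])-p[2],[*q[:,:2].mean(0),.017],loss="soft_l1",f_scale=.002); return r.x.round(4)
def meas(tag,ex,ey,zu,px=.558,py=.205):
    for n in("side","top"):
        W=cloud(n,np.load(f"{n}{tag}.npy")).reshape(-1,3)
        def near(x,y,r,z0,z1): return W[(np.hypot(W[:,0]-x,W[:,1]-y)<r)&(W[:,2]>z0)&(W[:,2]<z1)]
        for nm,z in(("eyetop",zu+.135),("eyelow",zu+.025)):
            q=near(ex,ey,.026,z-.004,z+.026); t=near(ex,ey,.026,z+.016,z+.024)
            if len(q)>8: print(n,nm,len(q),"mean",q.mean(0).round(4),"max/min",q.min(0).round(3),q.max(0).round(3),"circ",fit(q),"| rim",len(t),t.mean(0).round(4) if len(t) else "",fit(t) if len(t)>5 else "")
        for nm,z in(("pt_top",.15),("pt_low",.04)):
            for a,b in((-.004,.004),(.006,.03)):
                q=near(px,py,.025 if a<0 else .014,z+a,z+b)
                if len(q)>3: print(n,nm,a,len(q),q.mean(0).round(4),q.min(0).round(3),q.max(0).round(3),"circ",fit(q))
        q=W[(W[:,2]>.1)&(abs(W[:,1]-ey)<.05)&(W[:,0]<ex-.02)&(W[:,0]>ex-.17)]
        t=q[(q[:,2]>zu+.184)&(q[:,2]<zu+.196)&(q[:,1]<ey+.03)&(q[:,1]>ey-.03)]
        if len(t)>10:
            print(n,"top edge",len(t),"slope z/x",np.polyfit(t[:,0],t[:,2],1).round(4), "y/x deg",np.degrees(np.arctan(np.polyfit(t[:,0],t[:,1],1)[0])).round(2),t.mean(0).round(4))
E
python3 -c "
from m import *
meas('3',.479,.196,.1445)"
```

```text
side eyetop 180 mean [0.4805 0.1947 0.291 ] max/min [0.454 0.177 0.277] [0.5   0.212 0.304] circ [0.4807 0.1951 0.0152] | rim 58 [0.4756 0.1958 0.2985] [0.4784 0.1956 0.0158]
side eyelow 157 mean [0.4789 0.1954 0.1813] max/min [0.454 0.178 0.167] [0.499 0.212 0.195] circ [0.4787 0.1949 0.0156] | rim 49 [0.4724 0.1962 0.1887] [0.4754 0.1949 0.0151]
side top edge 228 slope z/x [-0.0059  0.3363] y/x deg -3.83 [0.3999 0.2005 0.3339]
top eyetop 113 mean [0.4763 0.1932 0.2907] max/min [0.455 0.178 0.277] [0.497 0.212 0.303] circ [0.4783 0.1951 0.0142] | rim 44 [0.4751 0.1976 0.2982] [0.4782 0.1962 0.0132]
top eyelow 71 mean [0.4749 0.1895 0.1807] max/min [0.454 0.179 0.168] [0.496 0.207 0.193] circ [0.4792 0.1962 0.0148] | rim 27 [0.4745 0.1898 0.1896] [0.4784 0.1961 0.0133]
top pt_top -0.004 66 [0.5613 0.205  0.1493] [0.542 0.19  0.146] [0.581 0.221 0.154] circ [0.5597 0.2062 0.014 ]
top pt_top 0.006 28 [0.5551 0.2041 0.1668] [0.548 0.198 0.157] [0.563 0.212 0.174] circ [0.5558 0.2048 0.0058]
top pt_low -0.004 52 [0.5606 0.2032 0.0403] [0.544 0.191 0.036] [0.58  0.221 0.043] circ [0.5601 0.206  0.0147]
top pt_low 0.006 23 [0.555  0.2038 0.0553] [0.546 0.197 0.046] [0.563 0.212 0.07 ] circ [0.5551 0.2043 0.0053]
top top edge 265 slope z/x [-0.0012  0.334 ] y/x deg -3.83 [0.3742 0.2016 0.3335]
```

Emit:
play_rows --plan '[[[-1,0,0.003,0.008,0],[-1,0,0.003,0.014,0],[-1,0,0.002,0.016,0],[-1,0,0.002,0.016,0],[-1,0,0,0.014,0],[-1,0,0,0.008,0],[-1,0,0,0.003,0]]]'

```text
time_s: 9.7
tool_pos: [0.3878, 0.2124, 0.243]
tcp_rot: [-0.001, 0.032, 0.999, -0.0]
wrist_force: [-0.5, 0.5, -4.7]
grip_width: 0.0165
grip_force: 88.9
```

Emit:
play_rows --plan '[[[-1,-0.006,0.0005,0,0],[-1,-0.012,0.001,0,0],[-1,-0.014,0.001,0,0],[-1,-0.014,0.001,0,0],[-1,-0.014,0.001,0,0],[-1,-0.012,0.0005,0,0],[-1,-0.006,0,0,0],[-1,0,0,0,0]]]'

```text
time_s: 10.5
tool_pos: [0.468, 0.2124, 0.2443]
tcp_rot: [0.0, 0.033, 0.999, 0.0]
wrist_force: [-0.2, -0.0, -5.6]
grip_width: 0.0164
grip_force: 89.1
```

Run:
```python
from m import *
to(.465,.2123,.243,176.3)
for n in("side","top"):
    im,d=bot.get_image(n); np.save(n+"4.npy",d); cv2.imwrite(f"pics/{n}4.png",im)
meas('4',.557,.2055,.065)
a=cv2.imread("pics/side4.png")[80:280,300:440]; b=cv2.imread("pics/top4.png")[120:260,180:320]
cv2.imwrite("pics/c4.png",np.hstack([cv2.resize(a,(364,520),interpolation=2),cv2.resize(b,(420,520),interpolation=2)]))
```

```text
t 10.5 pos [0.468  0.2124 0.2443] yaw 176.24 toolz [ 5.e-04  2.e-04 -1.e+00] F [-0.2 -0.  -5.6] w 0.0164 gf 89.1
shift [ 0.003  -0.0003  0.0013] turn -0.001 q [ 0.3   0.25 -0.1   1.21  0.    0.37]
side eyetop 174 mean [0.5608 0.2047 0.2135] max/min [0.534 0.188 0.198] [0.579 0.223 0.225] circ [0.561  0.2053 0.015 ] | rim 76 [0.5554 0.2045 0.2198] [0.5572 0.2066 0.0162]
side top edge 217 slope z/x [0.0077 0.2518] y/x deg -4.22 [0.4828 0.2102 0.2556]
top eyetop 96 mean [0.5563 0.2028 0.2138] max/min [0.533 0.19  0.2  ] [0.578 0.225 0.226] circ [0.5585 0.2051 0.014 ] | rim 39 [0.5556 0.2044 0.2206] [0.5582 0.206  0.0132]
top eyelow 50 mean [0.5538 0.1971 0.1017] max/min [0.533 0.189 0.09 ] [0.576 0.213 0.112] circ [0.5596 0.208  0.0164] | rim 15 [0.5505 0.1972 0.1102] [0.5329 0.0749 0.1237]
top pt_top -0.004 42 [0.5594 0.201  0.1494] [0.541 0.191 0.146] [0.58  0.219 0.153] circ [0.5599 0.2068 0.0143]
top pt_top 0.006 6 [0.5526 0.2007 0.1606] [0.548 0.198 0.159] [0.557 0.204 0.162] circ [0.5607 0.2114 0.0138]
top pt_low -0.004 29 [0.5564 0.1984 0.0402] [0.541 0.192 0.036] [0.58  0.207 0.043] circ [0.5646 0.2186 0.0249]
top pt_low 0.006 4 [0.5547 0.2041 0.0522] [0.549 0.199 0.046] [0.565 0.211 0.056] circ [0.5574 0.2069 0.0087]
top top edge 237 slope z/x [-2.000e-04  2.556e-01] y/x deg -4.11 [0.4483 0.2118 0.2555]
```

View pics/c4.png

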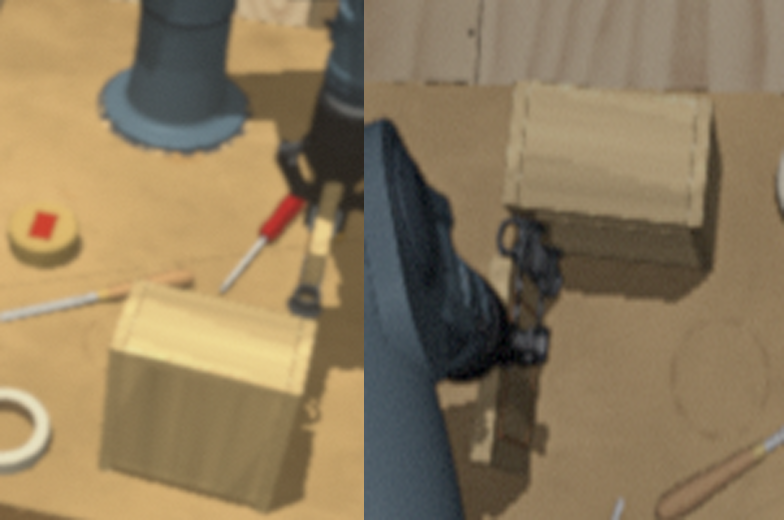

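The eyes are over the pintles, with the top eye at right-crop (510,238) and about 1.5 mm too far forward. I correct that and lower it.

Emit:
play_rows --plan '[[[-1,0.0015,0,0.006,0],[-1,0,0,0.006,0],[-1,0,0,0.006,0],[-1,0,0,0.006,0],[-1,0,0,0.004,0],[-1,0,0,0.003,0],[-1,0,0,0.003,0],[-1,0,0,0,0]]]'

```text
time_s: 11.4
tool_pos: [0.4651, 0.2126, 0.2099]
tcp_rot: [-0.0, 0.032, 0.999, -0.0]
wrist_force: [-0.3, 0.3, -5.0]
grip_width: 0.0166
grip_force: 89.2
```

Emit:
play_rows --plan '[[[-1,0,0,0.002,0],[-1,0,0,0.002,0],[-1,0,0,0.002,0],[-1,0,0,0,0]]]'

```text
time_s: 11.8
tool_pos: [0.4651, 0.2126, 0.204]
tcp_rot: [-0.0, 0.032, 0.999, -0.0]
wrist_force: [0.3, 0.3, -4.8]
grip_width: 0.0164
grip_force: 89.2
```

Emit:
play_rows --plan '[[[-1,0,0,0.002,0],[-1,0,0,0.002,0],[-1,0,0,0.001,0],[-1,0,0,0,0]]]'

```text
time_s: 12.2
tool_pos: [0.4651, 0.2126, 0.1991]
tcp_rot: [-0.0, 0.032, 0.999, -0.0]
wrist_force: [-0.1, 0.3, -4.4]
grip_width: 0.0164
grip_force: 89.2
```

Emit:
play_rows --plan '[[[-1,0,0,0.002,0],[-1,0,0,0.001,0],[-1,0,0,0.001,0],[-1,0,0,0,0]]]'

```text
time_s: 12.6
tool_pos: [0.4652, 0.2126, 0.1951]
tcp_rot: [-0.0, 0.032, 0.999, -0.0]
wrist_force: [-0.7, -0.8, -3.8]
grip_width: 0.0169
grip_force: 89.2
```

Emit:
play_rows --plan '[[[-1,0,0,0.001,0],[-1,0,0,0.0005,0],[-1,0,0,0,0]]]'

```text
time_s: 12.9
tool_pos: [0.4654, 0.2127, 0.1942]
tcp_rot: [0.0, 0.032, 0.999, 0.0]
wrist_force: [-1.6, -0.1, -1.4]
grip_width: 0.0167
grip_force: 89.7
```

Emit:
play_rows --plan '[[[-1,0,0,0.0005,0],[-1,0,0,0.0005,0],[-1,0,0,0,0]]]'

```text
time_s: 13.2
tool_pos: [0.4653, 0.2128, 0.1938]
tcp_rot: [0.0, 0.032, 0.999, 0.0]
wrist_force: [-4.5, 0.1, 6.1]
grip_width: 0.0166
grip_force: 90.7
```

Contact at the expected height (0.194). I let go and withdraw upward.

Emit:
play_rows --plan '[[[-0.3,0,0,0,0],[0,0,0,0,0],[0.2,0,0,0,0],[0.2,0,0,0,0],[0.2,0,0,0,0]]]'

```text
time_s: 13.7
tool_pos: [0.4654, 0.2126, 0.1927]
tcp_rot: [0.0, 0.032, 0.999, 0.0]
wrist_force: [0.0, 0.5, -0.7]
grip_width: 0.051
grip_force: 0.0
```

Emit:
play_rows --plan '[[[0.2,0,0,-0.008,0],[0.2,0,0,-0.015,0],[0.2,0,0,-0.02,0],[0.2,0,0,-0.03,0],[0.2,0,0,-0.03,0],[0.2,0.03,0,-0.02,0],[0.2,0.04,0,0,0],[0.2,0,0,0,0]]]'

```text
time_s: 14.5
tool_pos: [0.3916, 0.2171, 0.3171]
tcp_rot: [-0.001, 0.031, 1.0, 0.0]
wrist_force: [-0.2, -0.7, 0.8]
grip_width: 0.0509
grip_force: 0.0
```

Run:
```python
from m import *
to(.465,.2123,.243,176.3)
for n in("side","top"):
    im,d=bot.get_image(n); np.save(n+"5.npy",d); cv2.imwrite(f"pics/{n}5.png",im)
meas('5',.558,.2055,.015)
a=cv2.imread("pics/side5.png")[80:280,300:440]; b=cv2.imread("pics/top5.png")[120:260,180:320]
cv2.imwrite("pics/c5.png",np.hstack([cv2.resize(a,(364,520),interpolation=2),cv2.resize(b,(420,520),interpolation=2)]))
```

```text
t 14.5 pos [0.3916 0.2171 0.3171] yaw 176.41 toolz [-1.1e-03  4.0e-04 -1.0e+00] F [-0.2 -0.7  0.8] w 0.0509 gf 0.0
shift [-0.0736 -0.0002  0.074 ] turn 0.0018 q [ 0.36  0.11 -0.1   1.37  0.    0.43]
side eyetop 25 mean [0.5414 0.207  0.1677] max/min [0.532 0.195 0.149] [0.551 0.224 0.173] circ [0.5372 0.2077 0.0084] | rim 18 [0.542  0.2065 0.1696] [0.5368 0.2073 0.0093]
side top edge 164 slope z/x [0.04   0.1832] y/x deg -4.37 [0.4797 0.2111 0.2024]
top eyetop 151 mean [0.5575 0.2045 0.1617] max/min [0.535 0.19  0.147] [0.584 0.22  0.176] circ [0.5583 0.2057 0.0156] | rim 53 [0.5543 0.2056 0.1697] [0.5511 0.208  0.012 ]
top eyelow 95 mean [0.5595 0.2011 0.0521] max/min [0.534 0.188 0.037] [0.583 0.217 0.066] circ [0.5629 0.2086 0.0164] | rim 30 [0.5549 0.202  0.0601] [0.5606 0.2097 0.0144]
top pt_top -0.004 36 [0.5622 0.2039 0.1499] [0.537 0.191 0.147] [0.581 0.218 0.154] circ [0.5591 0.205  0.0168]
top pt_top 0.006 52 [0.5578 0.2049 0.1686] [0.546 0.193 0.157] [0.569 0.219 0.178] circ [0.5582 0.2054 0.0084]
top pt_low -0.004 21 [0.5608 0.2    0.0409] [0.544 0.189 0.037] [0.58  0.217 0.044] circ [0.5609 0.2065 0.017 ]
top pt_low 0.006 42 [0.5552 0.2026 0.0581] [0.545 0.192 0.048] [0.571 0.216 0.066] circ [0.5567 0.2029 0.009 ]
top top edge 206 slope z/x [0.0336 0.1863] y/x deg -3.5 [0.4793 0.2119 0.2024]
```

View pics/c5.png

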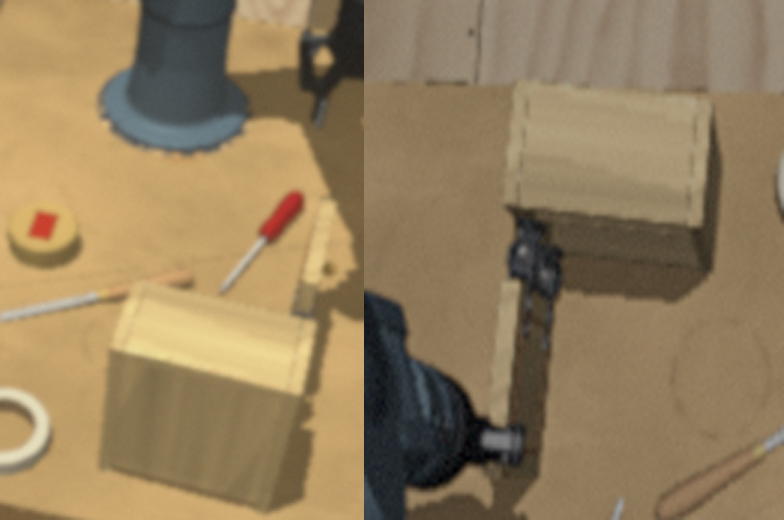

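The picture shows the door on both pintles, with its eyes at right-crop (522,258) and (545,275) and their rims at 0.170 and 0.060 m as they should be when home. The gripper is clear.

```bash
python3 -c "
from h import *
print(bot.hand_in())"
```

```text
the job is handed in; nothing more can be done
None
```

The door hangs fully down on both pintles, wide open and let go of; the plain panel was left standing in the stand, and the job was handed in at about 15 s.

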